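# Clamp the descaler bottle and free its press-and-turn cap

## Task

The kettle is due for descaling and the descaler bottle stands loose in the clamp board: turn the clamp's bar knob clockwise, going along with it as its carriage slides towards the bottle, until the bottle is home in the V block and the sprung pad is squeezed well past half-way in. Then press the bottle's cap down and, keeping it pressed, turn it anticlockwise until the inner cap has come to its stop, about a sixth of a turn. Leave the bottle upright in the tight clamp with its cap sprung back up, and do not shove or upset the other things on the table.

Things in the scene. Friction and masses are not known exactly. Their poses are not given: they have to be found in the camera images.
- clamp_board: one-hand clamp board, fixed to the table: beech board 130 x 303 x 15 mm with a grey V block 77 mm high at its -y end and, at its +y end, a grey carriage on two steel rods along y (10 mm thick, at x = +-42, their tops 25 mm above the board). Origin: underside, at the table, on the board's centre line; z up. Its y axis runs from the V block (rear at y = -137 mm) to the end block (y = +154 mm)
- knob_grip (a point): point on the axis of the black bar knob on top of the carriage, where to grip it: 91 mm above the table; the bar's top is 12 mm higher, its lower end 22 mm lower, over a round foot 44 mm wide. The bar is 64 mm long along this point's x and 16 mm wide along its y (flat sides); z up. The carriage under it (108 x 66 mm) is 57 mm high above the table
- clamp_knob (a joint): turn of the bar knob on the carriage, rad, growing clockwise seen from above, 0 to 4.1; starts between 0 and 1.75. A pinion on a rack: each rad clockwise carries knob and carriage 16 mm along the board's -y, towards the bottle. Stiff, 0.35 N m to turn and up to 0.6 N m when the pad is squeezed; it stays where it is left. The bar lies along the board's x at 0
- clamp_pad (a joint): how far the sprung pad is squeezed towards the carriage, m, 0 (free) to 0.010 (fully in). The pad (64 mm wide, 44 mm high, rubber face) stands on two coil springs ahead of the carriage, its free face 88 mm from the knob's axis; 2.6 N start it, 16 N press it fully in. It meets the bottle, once home, at a knob angle of about 3.1 rad; half-way in is 0.3 rad more
- seat (a point): where the bottle's origin lies when it is home in the V block: on the board's top, 15 mm above the table, at y = -75 mm of the board; the bar knob then stands about 110 mm from the bottle's axis
- bottle: white round plastic bottle with a paper label band, 0.25 to 0.5 kg, body 60 mm wide and 72 mm high, then a shoulder and a neck 38 mm wide; loose, standing on the board up to 10 mm out of its seat, towards the pad. Origin: centre of its underside; z up
- cap_top (a point): centre of the flat top of the grey ribbed outer cap, 131 mm above the bottle's underside when up (146 mm above the table). The outer cap is 53 mm wide and 31 mm high, to be gripped at its sides; it spins freely on the bottle while up; z up
- cap_press (a joint): how far the outer cap is pressed down, m, 0 (up) to 0.005 (fully down, 8.5 N); it springs back up. From about 0.002 down its eight lugs can catch those of the inner cap, after at most 0.5 rad of turn; pressed at least 0.004 they hold surely. If lug stands on lug it goes down only 0.002 until it is turned a little
- cap_inner (a joint): turn of the inner cap on the neck, rad, growing anticlockwise seen from above, 0 (shut, as at the start) to 1.05 (its stop, open). It takes 0.22 N m, enough to spin a bottle that is not clamped, and it stays where it is left. Its rim with a small tab shows below the outer cap
- kettle_1: steel kettle, 186 x 222 x 242 mm, back left of the table; bystander; origin at its underside, z up
- canister_1: square canister with a wooden lid, 102 x 102 x 140 mm, at the back; bystander; origin at its underside, z up
- jar_1: glass jar with a lid, 81 mm wide, 145 mm high, at the back; bystander; origin at its underside, z up
- box_1: carton of tea, 72 x 135 x 78 mm, back right; bystander; origin at its underside, z up
- mug_1: stoneware mug, 81 mm wide, 74 mm high, in front of the clamp board; bystander; origin at its underside, z up
- sugar_bowl: stoneware bowl, 91 mm wide, 64 mm high, at the right; bystander; origin at its underside, z up
- glass_4: drinking glass, 80 mm wide, 91 mm high, at the right; bystander; origin at its underside, z up
- egg_timer: kitchen timer, 59 mm wide, 53 mm high, at the left; bystander; origin at its underside, z up
- matchbox: matchbox, 36 x 54 x 16 mm, in front of the clamp board; bystander; origin at its underside, z up

How it is judged:
By the outcome, as a careful person would: the job done as asked, in the order asked, and still so for the second after the job is handed in, with the robot touching nothing.
It also fails if it takes over 58 s, if anything falls off the work surface, if the arm or the gripper's body presses on something with over 40 N, if the wrist force passes 120 N, or if a joint passes its speed limit or range.

## Robot

A 6-joint arm with a two-finger parallel gripper is mounted at the origin on a cart in front of the work surface, level with it; the furniture and walls round the work are solid. World frame = base frame: x ahead of the robot, y to its left, z up, the work surface at z = 0. Lengths are in mm, angles in rad, forces in N, time in s.
With the tool pointing down it reaches from about 350 to 975 mm from the base axis. Payload 7.1 kg.
Tool frame: the origin (TCP) lies midway between the tips of the shut fingers; the grasp point (between the pads) lies 19 mm behind it (ctrl.grip_depth is the distance from the TCP to the grasp point, in mm); z points along the fingers, y is the line along which they close (so a half turn about z gives the same grasp; the last joint's range is limited). The gripper opens to 88 mm and grips with 3 to 60 N. Pads are 20 mm wide; open, the fingers measure 115 mm over their backs; the gripper's body (75 mm by 178 mm) begins 61 mm behind the grasp point.
Start: joints at [1.164, 0.423, 1.63, -0, 1.089, -0.019], TCP at [236.313, 578.585, 222.675] pointing down, gripper open.
Joint ranges: [-3, 3], [-0.9, 2.11], [0.09, 2.58], [-1.31, 4.45], [0.11, 2.69], [-2.54, 2.54]. Speed limits (rad/s): [2.39, 2.39, 3.01, 3.14, 3.14, 3.14].

## Interface

Orientations are given as a rotation vector (axis times angle).
In Python, from workcell import get_obs, vision, ctrl gives the robot as it stands.
- The arm moves only by the tool step_arm, never from a script. Its argument "plan" is a list of rows, each a list of 7 numbers: the opening, from -1 (shut) to 1 (fully open), then the shift along the tool's x, y, z as a fraction of full scale, then the turn, a rotation vector about the tool's x, y, z as a fraction of full scale. In form: [[fingers, dx, dy, dz, wx, wy, wz], ...]. A call has 1 to 20 rows; each row shifts and turns the commanded pose from where the row before left it, along the tool's axes as they then stand; what a row does not reach is not made up. Full scale, the value 1, is 50 mm for a shift and 0.12 rad for a turn. A row lasts 1/8 s, in which the tool goes at most 62.5 mm and 10.7 degrees, less where a joint would pass 70% of its speed; a pose out of reach is approached as far as the arm can. A call with a number of a shift or a turn outside -1 to 1 is refused whole. A call with a gripper value outside its range is refused whole. The fingers move at their own pace and stop on an object; the grip force is fixed at half the most. Time passes only in rows, so rows that do not move let the fingers close. It gives the time, the measured TCP pose, the force, the opening and the grip force at its end, in the units of the state.
- get_obs(): the state, without advancing time (a new reading comes with each control period).
- vision.get_image(name): name is "side" or "top"; returns a dict with "pixels" (384x512x3 uint8, red, green, blue), "depth" (384x512 float32, mm along the optical axis (not along the pixel's ray), 0 where there is no reading), "fx", "fy", "cx", "cy" (pixels), "T" (4x4, takes a point from camera to world coordinates). Camera axes: x right, y down, z forward; pixel columns grow to the right and rows downward; lengths in mm; the calibration is good to about 2 mm. A picture is of the moment at which its call begins.
- ctrl.close_job(): hands the job in; it is judged then, once.
The state is a dict: "t": time; "qpos": joint angles; "qvel": joint speeds; "joint_torque": joint torques, N m; "ee_pos": TCP position; "orientation": TCP orientation; "ft_force": force on the tool from outside, world axes, zero at the start; "moment": the same for the moment, N m; "width": finger opening in mm; "grasp_force": force on a finger pad.
Only numpy, scipy, OpenCV 4.12 (cv2) and the standard library are available. Lean on these libraries where they do the work, as an engineer would, in place of code of your own. Each camera call takes 0.05 s, during which the arm holds its last target. There are 200 camera calls.

## Working session

There is one attempt and no reset: what is moved stays moved. The work goes in short steps, Python scripts to look and compute and a tool call to move; the robot and the scene stay as the last step left them, time stands still between calls to the robot, and variables do not carry over. Pictures are saved under pics/ and viewed, at most 10 in all, crops included, and the job is handed in when it is done.

Besides the shell and the picture viewer there is one more tool, called after "Emit:" as name(argument=value, ...) on one line, values as JSON. step_arm: Moves the arm, as the interface text tells. Its arguments: {"type":"object","properties":{"plan":{"type":"array","items":{"type":"array","items":{"type":"number","minimum":-1,"maximum":1}}}},"required":["plan"]}

```bash
mkdir -p pics; python3 - <<'E'
from workcell import get_obs, vision, ctrl
import cv2,numpy as np
o=get_obs();print({k:np.round(v,3).tolist() for k,v in o.items()})
for n in("side","top"):
    im=vision.get_image(n);np.savez(f"{n}0.npz",**im)
    cv2.imwrite(f"pics/{n}0.png",im["pixels"][:,:,::-1]);print(n,im["fx"],im["fy"],im["cx"],im["cy"],np.round(im["T"],3).tolist())
E
```

```text
{'t': 0.0, 'qpos': [1.164, 0.424, 1.631, 0.0, 1.089, -0.019], 'qvel': [0.001, -0.0, 0.002, 0.001, 0.0, -0.0], 'joint_torque': [0.004, -54.46, -27.368, 0.065, 0.023, -0.0], 'ee_pos': [236.083, 578.077, 221.881], 'orientation': [-0.605, -3.082, 0.002], 'ft_force': [-0.222, -0.127, -0.342], 'moment': [0.002, 0.067, -0.009], 'grasp_force': 0.0, 'width': 87.744}
side 408.16111211135996 408.16111211135996 258.09779958025314 191.2272882581242 [[0.435, -0.53, 0.728, -53.879], [-0.9, -0.276, 0.337, -285.114], [0.023, -0.802, -0.597, 629.536], [0.0, 0.0, 0.0, 1.0]]
top 441.7046480402289 441.7046480402289 247.99104261830803 196.16592853337525 [[-0.009, -0.991, 0.134, 425.225], [-1.0, 0.008, -0.009, -2.195], [0.008, -0.134, -0.991, 1026.762], [0.0, 0.0, 0.0, 1.0]]
```

View pics/side0.png

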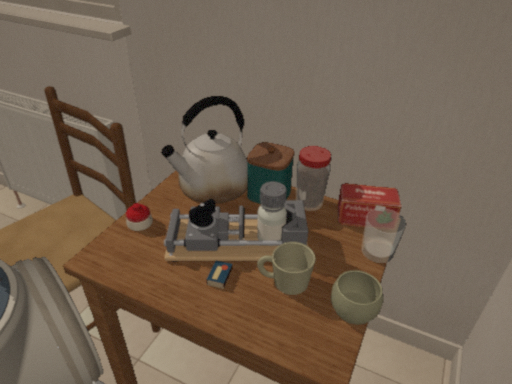

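View pics/top0.png

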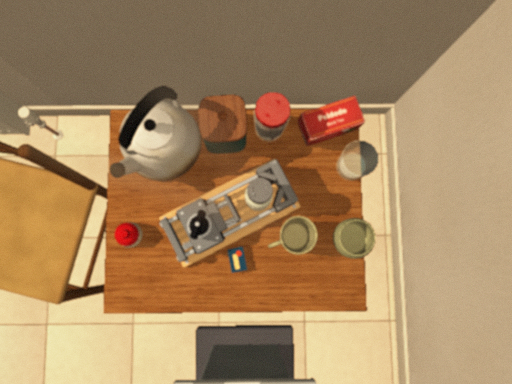

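The side view shows the knob at about (205,215) and the cap at (273,193). The top view shows the knob at (200,224), the cap at (259,192), and the board slanted from lower left to upper right. Next I measure them.

```bash
cat > h.py <<'E'
import numpy as np,cv2
def cloud(im):
    v,u=np.mgrid[:384,:512];d=im["depth"].astype(float)
    P=np.stack([(u-im["cx"])/im["fx"]*d,(v-im["cy"])/im["fy"]*d,d],-1)
    W=P@im["T"][:3,:3].T+im["T"][:3,3]; W[d<=0]=np.nan; return W
def ray(im,u,v,z):
    d=im["T"][:3,:3]@np.array([(u-im["cx"])/im["fx"],(v-im["cy"])/im["fy"],1.]);o=im["T"][:3,3]
    return o+d*(z-o[2])/d[2]
def tri(a,pa,b,pb):
    A=np.zeros((3,3));y=np.zeros(3);L=[]
    for im,p in((a,pa),(b,pb)):
        d=im["T"][:3,:3]@np.array([(p[0]-im["cx"])/im["fx"],(p[1]-im["cy"])/im["fy"],1.]);d/=np.linalg.norm(d)
        M=np.eye(3)-np.outer(d,d);A+=M;y+=M@im["T"][:3,3]
    return np.linalg.solve(A,y)
E
python3 - <<'E'
from h import *
for n,c in(("side",{"knob":(180,190,230,250),"cap":(255,180,292,215)}),("top",{"knob":(170,195,230,255),"cap":(235,165,285,220)})):
    im=dict(np.load(n+"0.npz"));W=cloud(im);hsv=cv2.cvtColor(im["pixels"],cv2.COLOR_RGB2HSV)
    for k,(a,b,e,f) in c.items():
        w=W[b:f,a:e].reshape(-1,3);px=hsv[b:f,a:e].reshape(-1,3)
        z=w[:,2]
        if k=="knob":
            m=(px[:,2]<60);s=w[m&(z>85)&(z<115)]
            t=s[s[:,2]>98]
        else: t=w[(z>138)&(z<155)];s=t
        print(n,k,len(s),len(t),np.round(np.nanmedian(t,0),1),np.round([np.nanmin(t,0),np.nanmax(t,0)],1).tolist())
        q=cv2.minAreaRect(t[:,:2].astype(np.float32));print(q)
    tb=W[(np.abs(W[...,2])<8)];print("table z",np.nanmedian(tb[:,2]))
    # board top & rods
    r=W.reshape(-1,3);bx=(r[:,0]>330)&(r[:,0]<620)&(r[:,1]>-130)&(r[:,1]<230)
    for lo,hi in((10,20),(33,45),(50,64),(70,85)):
        m=bx&(r[:,2]>lo)&(r[:,2]<hi);print(lo,m.sum(),cv2.minAreaRect(r[m][:,:2].astype(np.float32)))
im=dict(np.load("top0.npz"));cv2.imwrite("pics/topc.png",cv2.resize(im["pixels"][150:280,145:325,::-1],None,fx=4.4,fy=4.4,interpolation=cv2.INTER_CUBIC))
im=dict(np.load("side0.npz"));cv2.imwrite("pics/sidec.png",cv2.resize(im["pixels"][170:300,155:325,::-1],None,fx=4.6,fy=4.6,interpolation=cv2.INTER_CUBIC))
E
```

```text
side knob 265 119 [488.9  94.1 100.6] [[463.5, 80.3, 98.1], [522.8, 109.7, 104.0]]
((493.84893798828125, 94.42845916748047), (14.66138744354248, 62.03163528442383), 69.9134750366211)
side cap 373 373 [553.9 -37.1 145.1] [[531.9, -61.2, 138.0], [584.7, -10.8, 147.8]]
((557.73095703125, -36.48725509643555), (51.061981201171875, 50.73638916015625), 24.96531105041504)
table z -0.7163976253804094
10 2456 ((501.6053771972656, 51.707000732421875), (373.1220703125, 215.63656616210938), 83.69493865966797)
33 1227 ((520.0577392578125, 48.006378173828125), (204.3359375, 354.3511962890625), 1.6395379304885864)
50 1805 ((518.0137329101562, 49.83412170410156), (359.27093505859375, 203.3180694580078), 89.98493957519531)
70 1254 ((525.0506591796875, 50.236175537109375), (359.0123596191406, 189.7145538330078), 89.96451568603516)
top knob 168 137 [486.1  96.8 101.4] [[463.0, 82.3, 98.1], [519.4, 109.3, 105.9]]
((492.1907043457031, 97.2723617553711), (14.683730125427246, 58.58066177368164), 69.5947036743164)
top cap 509 509 [556.5 -32.4 145.8] [[531.0, -56.8, 138.7], [582.4, -6.3, 150.7]]
((556.6226806640625, -31.54375648498535), (50.51905822753906, 51.147823333740234), 88.68843078613281)
table z -0.06881856122436147
10 3042 ((504.1168518066406, 49.769989013671875), (229.81793212890625, 359.30517578125), 0.08129238337278366)
33 825 ((524.1976928710938, 47.36767578125), (203.09632873535156, 348.3135070800781), 4.2261857986450195)
50 1804 ((524.5790405273438, 47.17112731933594), (204.8336181640625, 348.9673767089844), 4.148109436035156)
70 1227 ((523.9639892578125, 49.51524353027344), (191.91976928710938, 358.909423828125), 0.035509660840034485)
```

View pics/topc.png

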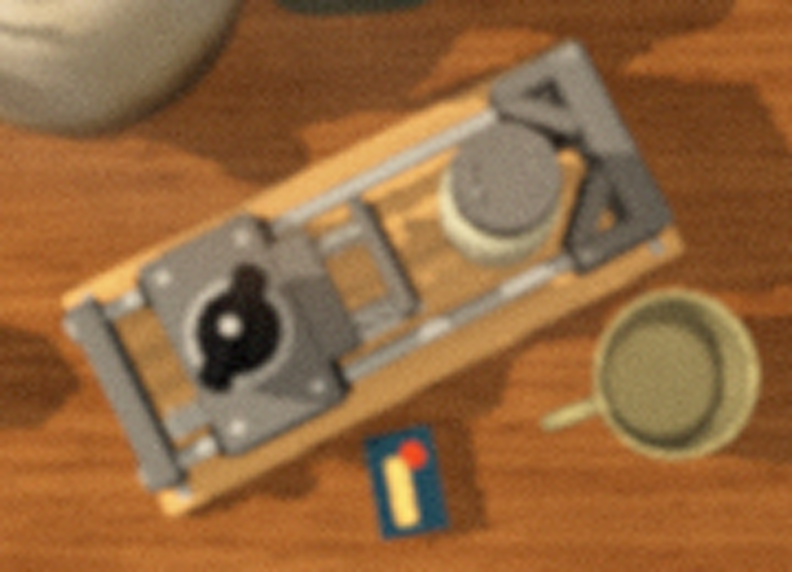

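View pics/sidec.png

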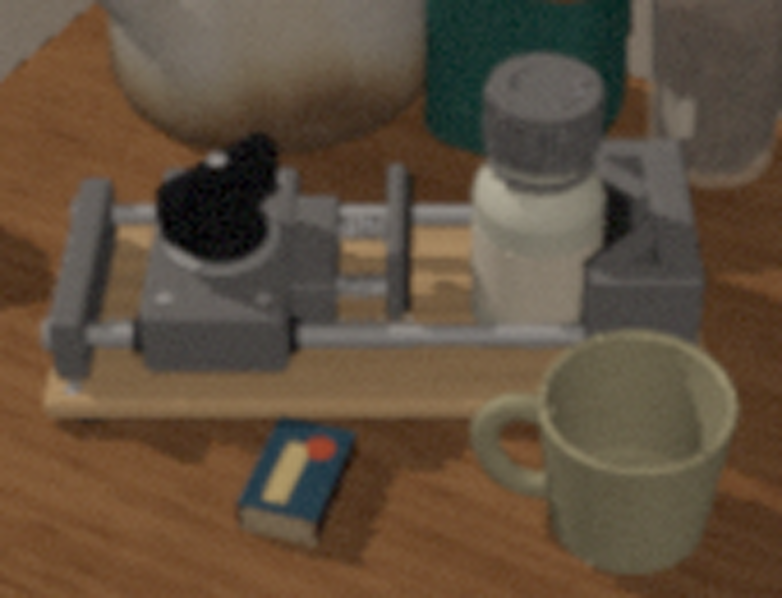

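The crops show the bar with its white axis dot at top (197.0,223.9) and side (202,204.8), turned about 0.8 rad clockwise from the board's x. The cap's centre is at top (260.5,190.9) and side (273.5,188.5), and the bottle stands a few mm out of its seat. I now triangulate these, fit the board's direction and check the kettle clearance.

```bash
python3 - <<'E'
from h import *
t=dict(np.load("top0.npz"));s=dict(np.load("side0.npz"))
print("knob",tri(t,(197,223.9),s,(202,204.8)),ray(t,197,223.9,104),ray(s,202,204.8,104))
print("cap",tri(t,(260.5,190.9),s,(273.5,188.5)),ray(t,260.5,190.9,146),ray(s,273.5,188.5,146))
f=lambda c,z:ray(t,145+c[0]/4.4,150+c[1]/4.4,z)[:2]
for a,b,z in(((175,517),(683,245),15),((62,297),(490,90),15),((270,220),(495,118),40),((350,375),(575,265),40)):
    d=f(b,z)-f(a,z);print("edge",np.degrees(np.arctan2(d[0],-d[1])),f(a,z),f(b,z))
# board by colour+depth from top
for n,im in(("top",t),("side",s)):
    W=cloud(im);r=W.reshape(-1,3);a=np.radians(26.8);d=np.array([np.sin(a),-np.cos(a)]);q=np.array([d[1]*-1,d[0]])
    rel=r[:,:2]-[493,96];u=rel@d;v=rel@q
    m=(r[:,2]>9)&(r[:,2]<22)&(abs(v)<80)&(u>-80)&(u<220)
    print(n,"board",cv2.minAreaRect(r[m][:,:2].astype(np.float32)),np.percentile(v[m],[1,99]))
    for nm,c in(("knob",(493,96)),("end",(515,54)),("cap",(557,-34))):
        for z0 in (125,152,190):
            k=(r[:,2]>z0)&(r[:,2]<300)&(r[:,0]>350)&(r[:,0]<850)&(abs(r[:,1])<350)
            D=np.hypot(r[k][:,0]-c[0],r[k][:,1]-c[1]); 
            far=D>32; i=np.argmin(np.where(far,D,1e9));print(n,nm,z0,np.round(D[i],0),np.round(r[k][i]))
E
```

```text
knob [492.93303171  95.51257246 102.69460385] [492.16856745  96.44253221 104.        ] [492.18392002  93.46305008 104.        ]
cap [554.69659306 -36.28020751 148.84096428] [554.65633111 -35.48714161 146.        ] [558.86539438 -35.66019008 146.        ]
edge 27.630652960712016 [400.26314273 132.89089625] [ 538.75694608 -131.67847517]
edge 25.73532199840932 [514.01199432 192.89533328] [622.12728511 -31.39768556]
edge 24.24855984075464 [550.45347338  82.59959865] [602.56417802 -33.0896412 ]
edge 25.597467726053733 [471.07494169  41.83019689] [526.1105615  -73.05103239]
top board ((518.0889282226562, 30.294326782226562), (145.5015411376953, 298.7296142578125), 26.80558204650879) [-64.43034755  64.81753919]
top knob 125 117.0 [546.  -8. 132.]
top knob 152 188.0 [636. 218. 204.]
top knob 190 188.0 [636. 218. 204.]
top end 125 70.0 [546.  -8. 132.]
top end 152 204.0 [636. 218. 204.]
top end 190 204.0 [636. 218. 204.]
top cap 125 135.0 [691. -53. 142.]
top cap 152 248.0 [715. 156. 226.]
top cap 190 248.0 [715. 156. 226.]
side board ((503.45794677734375, 53.66603088378906), (140.62530517578125, 237.06581115722656), 27.878917694091797) [-75.43937287  57.14492048]
side knob 125 122.0 [545. -14. 146.]
side knob 152 186.0 [637. 214. 203.]
side knob 190 186.0 [637. 214. 203.]
side end 125 75.0 [548. -13. 146.]
side end 152 201.0 [637. 214. 203.]
side end 190 201.0 [637. 214. 203.]
side cap 125 136.0 [692. -54. 139.]
side cap 152 244.0 [707. 159. 236.]
side cap 190 244.0 [707. 159. 236.]
```

Measured so far:

| Item | Value |
|---|---|
| Knob axis | (493, 95.5), top about 103 |
| Cap | (556, -35), top about 147 |
| Board's -y direction | (0.451, -0.893) |
| Bar's starting angle | about 0.82 rad |

The heights agree with the text and the kettle is clear. I move over the knob.

Emit:
step_arm(plan=[[1, -0.6, -0.5, 0, 0, 0, 0], [1, -0.6, -0.5, 0, 0, 0, 0], [1, -0.6, -0.5, 0, 0, 0, 0], [1, -0.6, -0.5, 0, 0, 0, 0], [1, -0.6, -0.5, 0, 0, 0, 0], [1, -0.6, -0.5, 0, 0, 0, 0], [1, -0.6, -0.5, 0, 0, 0, 0], [1, -0.6, -0.5, 0, 0, 0, 0], [1, -0.6, -0.5, 0, 0, 0, 0], [1, -0.6, -0.5, 0, 0, 0, 0], [1, -0.6, -0.5, 0, 0, 0, 0], [1, -0.6, -0.5, 0, 0, 0, 0], [1, -0.6, -0.5, 0, 0, 0, 0], [1, -0.6, -0.5, 0, 0, 0, 0], [1, 0, 0, 0, 0, 0, -0.3], [1, 0, 0, 0, 0, 0, 0]])

```text
t: 2.1
ee_pos: [492.2, 96.0, 222.3]
orientation: [-0.55, -3.092, 0.0]
ft_force: [-0.1, 0.1, -0.7]
width: 87.6
grasp_force: 0.0
```

Emit:
step_arm(plan=[[1, 0, 0, 0.5, 0, 0, 0], [1, 0, 0, 0.5, 0, 0, 0], [1, 0, 0, 0.5, 0, 0, 0], [1, 0, 0, 0.5, 0, 0, 0], [1, 0, 0, 0.4, 0, 0, 0], [1, 0, 0, 0.3, 0, 0, 0], [1, 0, 0, 0.2, 0, 0, 0], [1, 0, 0, 0, 0, 0, 0], [-1, 0, 0, 0, 0, 0, 0], [-1, 0, 0, 0, 0, 0, 0], [-1, 0, 0, 0, 0, 0, 0], [-1, 0, 0, 0, 0, 0, 0], [-1, 0, 0, 0, 0, 0, 0], [-1, 0, 0, 0, 0, 0, 0], [-1, 0, 0, 0, 0, 0, 0], [-1, 0, 0, 0, 0, 0, 0]])

```text
t: 4.1
ee_pos: [493.5, 96.7, 77.7]
orientation: [0.551, 3.092, 0.003]
ft_force: [2.4, 7.4, -2.2]
width: 15.9
grasp_force: 30.0
```

```bash
python3 - <<'E'
import numpy as np
from workcell import get_obs
o=get_obs();print({k:np.round(o[k],3).tolist() for k in("t","ee_pos","orientation","ft_force","moment","width","grasp_force","qpos")})
# rows in the tool frame: yaw of tool y decreasing; shift along d per row
a=np.radians(26.8);d=np.array([np.sin(a),-np.cos(a)])
psi=np.radians(70.);dth=0.084   # 0.7 of full scale
for i in range(34):
    y=np.array([np.cos(psi-dth/2),np.sin(psi-dth/2)]);x=np.array([-y[1],y[0]])
    s=d*16*dth/50;print(i,np.round([s@x,s@y],4).tolist());psi-=dth
E
```

```text
{'t': 4.1, 'ee_pos': [493.457, 96.747, 77.718], 'orientation': [0.551, 3.092, 0.003], 'ft_force': [2.446, 7.37, -2.214], 'moment': [1.098, -0.237, 0.141], 'width': 15.901, 'grasp_force': 29.952, 'qpos': [0.169, 0.475, 1.987, 0.002, 0.678, -1.051]}
0 [-0.0203, -0.0176]
1 [-0.0218, -0.0158]
2 [-0.023, -0.0139]
3 [-0.0241, -0.0119]
4 [-0.025, -0.0099]
5 [-0.0257, -0.0077]
6 [-0.0263, -0.0056]
7 [-0.0267, -0.0033]
8 [-0.0269, -0.0011]
9 [-0.0269, 0.0012]
10 [-0.0267, 0.0034]
11 [-0.0263, 0.0057]
12 [-0.0257, 0.0078]
13 [-0.025, 0.01]
14 [-0.024, 0.012]
15 [-0.0229, 0.014]
16 [-0.0217, 0.0159]
17 [-0.0203, 0.0176]
18 [-0.0187, 0.0193]
19 [-0.017, 0.0208]
20 [-0.0152, 0.0221]
21 [-0.0133, 0.0233]
22 [-0.0113, 0.0244]
23 [-0.0092, 0.0252]
24 [-0.0071, 0.0259]
25 [-0.0049, 0.0264]
26 [-0.0027, 0.0267]
27 [-0.0004, 0.0269]
28 [0.0019, 0.0268]
29 [0.0041, 0.0266]
30 [0.0063, 0.0261]
31 [0.0085, 0.0255]
32 [0.0106, 0.0247]
33 [0.0126, 0.0237]
```

The bar is gripped at width 15.9. I turn the first third and then check.

Emit:
step_arm(plan=[[-1, 0, 0.016, 0, 0, 0, 0], [-1, -0.02, -0.018, 0, 0, 0, 0.7], [-1, -0.022, -0.016, 0, 0, 0, 0.7], [-1, -0.023, -0.014, 0, 0, 0, 0.7], [-1, -0.024, -0.012, 0, 0, 0, 0.7], [-1, -0.025, -0.01, 0, 0, 0, 0.7], [-1, -0.026, -0.008, 0, 0, 0, 0.7], [-1, -0.026, -0.006, 0, 0, 0, 0.7], [-1, -0.027, -0.003, 0, 0, 0, 0.7], [-1, -0.027, -0.001, 0, 0, 0, 0.7], [-1, -0.027, 0.001, 0, 0, 0, 0.7], [-1, -0.027, 0.003, 0, 0, 0, 0.7], [-1, 0, 0, 0, 0, 0, 0]])

```text
t: 5.72
ee_pos: [500.8, 84.3, 77.7]
orientation: [1.872, 2.522, 0.003]
ft_force: [2.5, 5.0, -2.4]
width: 15.5
grasp_force: 30.0
```

```bash
cat > st.py <<'E'
import numpy as np
from workcell import get_obs
from scipy.spatial.transform import Rotation as R
o=get_obs();M=R.from_rotvec(o["orientation"]).as_matrix()
print({k:np.round(o[k],3).tolist() for k in("t","ee_pos","ft_force","moment","width","grasp_force","qpos")})
print("yaw y",np.degrees(np.arctan2(M[1,1],M[0,1])),"z",M[:,2].round(3),"F tool",(M.T@o["ft_force"]).round(1))
d=np.array([.451,-.893]);r=np.array(o["ee_pos"])[:2]-[493.5,96.7];print("along",r@d,"perp",r@[.893,.451])
E
python3 st.py
```

```text
{'t': 5.725, 'ee_pos': [500.848, 84.261, 77.696], 'ft_force': [2.523, 5.002, -2.356], 'moment': [0.892, -0.08, -0.054], 'width': 15.548, 'grasp_force': 29.968, 'qpos': [0.143, 0.481, 1.975, 0.001, 0.684, -0.152]}
yaw y 16.8327126044118 z [ 0.001  0.001 -1.   ] F tool [4.1 3.9 2.4]
along 14.421832410961251 perp 0.9521284549949733
```

Emit:
step_arm(plan=[[-1, -0.026, 0.006, 0, 0, 0, 0.7], [-1, -0.026, 0.008, 0, 0, 0, 0.7], [-1, -0.025, 0.01, 0, 0, 0, 0.7], [-1, -0.024, 0.012, 0, 0, 0, 0.7], [-1, -0.023, 0.014, 0, 0, 0, 0.7], [-1, -0.022, 0.016, 0, 0, 0, 0.7], [-1, -0.02, 0.018, 0, 0, 0, 0.7], [-1, -0.019, 0.019, 0, 0, 0, 0.7], [-1, -0.017, 0.021, 0, 0, 0, 0.7], [-1, -0.015, 0.022, 0, 0, 0, 0.7], [-1, -0.013, 0.023, 0, 0, 0, 0.7], [-1, -0.011, 0.024, 0, 0, 0, 0.7], [-1, 0, 0, 0, 0, 0, 0]])

```text
t: 7.35
ee_pos: [509.2, 69.9, 77.7]
orientation: [2.857, 1.305, 0.004]
ft_force: [4.0, 3.3, -5.7]
width: 15.8
grasp_force: 30.0
```

```bash
python3 st.py
```

```text
{'t': 7.35, 'ee_pos': [509.218, 69.87, 77.745], 'ft_force': [3.999, 3.308, -5.659], 'moment': [0.54, -0.39, 0.158], 'width': 15.774, 'grasp_force': 29.97, 'qpos': [0.113, 0.487, 1.963, 0.001, 0.69, 0.826]}
yaw y -40.89306977630043 z [ 0.002  0.001 -1.   ] F tool [5.1 0.9 5.7]
along 31.047776120056078 perp 1.9364727975438445
```

Emit:
step_arm(plan=[[-1, 0.012, 0.032, 0, 0, 0, 0.7], [-1, -0.006, 0.026, 0, 0, 0, 0.7], [-1, -0.004, 0.026, 0, 0, 0, 0.7], [-1, -0.002, 0.027, 0, 0, 0, 0.7], [-1, 0.001, 0.027, 0, 0, 0, 0.7], [-1, 0.003, 0.027, 0, 0, 0, 0.7], [-1, 0.005, 0.027, 0, 0, 0, 0.7], [-1, 0.007, 0.026, 0, 0, 0, 0.7], [-1, 0.009, 0.025, 0, 0, 0, 0.7], [-1, 0.011, 0.025, 0, 0, 0, 0.7], [-1, 0, 0, 0, 0, 0, 0]])

```text
t: 8.72
ee_pos: [515.8, 57.6, 77.7]
orientation: [3.14, 0.031, -0.0]
ft_force: [0.2, -6.8, 1.8]
width: 15.9
grasp_force: 30.1
```

```bash
python3 st.py;python3 - <<'E'
from h import *
from workcell import vision
t=vision.get_image("top");s=vision.get_image("side");np.savez("top1.npz",**t);np.savez("side1.npz",**s)
a=cv2.resize(t["pixels"][150:280,145:325,::-1],None,fx=2.2,fy=2.2,interpolation=cv2.INTER_CUBIC)
b=cv2.resize(s["pixels"][130:290,155:325,::-1],None,fx=2.3,fy=2.3,interpolation=cv2.INTER_CUBIC)
h=max(len(a),len(b));p=lambda i:cv2.copyMakeBorder(i,0,h-len(i),0,0,0)
cv2.imwrite("pics/two1.png",np.hstack([p(a),p(b)]))
E
```

```text
{'t': 8.725, 'ee_pos': [515.755, 57.617, 77.681], 'ft_force': [0.176, -6.845, 1.821], 'moment': [-0.988, 0.082, 0.473], 'width': 15.866, 'grasp_force': 30.082, 'qpos': [0.089, 0.493, 1.95, -0.002, 0.699, 1.642]}
yaw y -88.86368572753727 z [-0.    -0.001 -1.   ] F tool [ 0.   6.8 -1.8]
along 44.93823029685055 perp 2.247367733572325
```

View pics/two1.png

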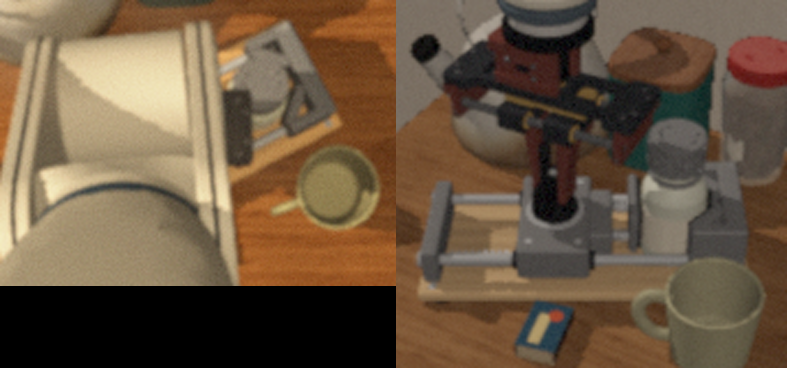

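The side view shows the bar between the fingers and the carriage close, with the pad against the bottle and the bottle upright in the V. I turn slightly more, then let go and rise.

Emit:
step_arm(plan=[[-1, 0.01, 0.016, 0, 0, 0, 0.5], [-1, 0, 0, 0, 0, 0, 0], [-1, 0, 0, 0, 0, 0, 0], [1, 0, 0, 0, 0, 0, 0], [1, 0, 0, 0, 0, 0, 0], [1, 0, 0, 0, 0, 0, 0], [1, 0, 0, 0, 0, 0, 0], [1, 0, 0, -0.3, 0, 0, 0], [1, 0, 0, -0.6, 0, 0, 0], [1, 0, 0, -0.6, 0, 0, 0], [1, 0, 0, -0.6, 0, 0, 0], [1, 0, 0, -0.6, 0, 0, 0], [1, 0, 0, -0.6, 0, 0, 0], [1, -1, 0, 0, 0, 0, 0], [1, -1, 0, 0, 0, 0, 0], [1, -1, 0, 0, 0, 0, 0]])

```text
t: 10.82
ee_pos: [365.0, 64.0, 243.5]
orientation: [-3.141, 0.066, -0.002]
ft_force: [0.1, -0.5, 0.8]
width: 87.7
grasp_force: 0.0
```

```bash
python3 st.py;python3 - <<'E'
from h import *
from workcell import vision
t=vision.get_image("top");s=vision.get_image("side");np.savez("top2.npz",**t);np.savez("side2.npz",**s)
a=cv2.resize(t["pixels"][150:280,165:305,::-1],None,fx=2.8,fy=2.8,interpolation=cv2.INTER_CUBIC)
b=cv2.resize(s["pixels"][170:300,155:325,::-1],None,fx=2.3,fy=2.3,interpolation=cv2.INTER_CUBIC)
h=max(len(a),len(b));p=lambda i:cv2.copyMakeBorder(i,0,h-len(i),0,0,0)
cv2.imwrite("pics/two2.png",np.hstack([p(a),p(b)]))
for n,im in(("top",t),("side",s)):
    r=cloud(im).reshape(-1,3);px=cv2.cvtColor(im["pixels"],cv2.COLOR_RGB2HSV).reshape(-1,3)
    k=(np.hypot(r[:,0]-516,r[:,1]-57)<40)&(r[:,2]>97)&(r[:,2]<108)&(px[:,2]<70);print(n,"knob",k.sum(),cv2.minAreaRect(r[k][:,:2].astype(np.float32)))
    c=(np.hypot(r[:,0]-560,r[:,1]+40)<45)&(r[:,2]>138)&(r[:,2]<155);print("cap",c.sum(),cv2.minAreaRect(r[c][:,:2].astype(np.float32)),np.median(r[c][:,2]))
E
```

```text
{'t': 10.825, 'ee_pos': [365.0, 63.972, 243.462], 'ft_force': [0.115, -0.475, 0.803], 'moment': [0.006, 0.188, 0.042], 'width': 87.736, 'grasp_force': 0.0, 'qpos': [0.141, -0.001, 2.129, 0.0, 1.012, 1.754]}
yaw y -92.42525975884641 z [ 0.001  0.    -1.   ] F tool [ 0.1  0.5 -0.8]
along -28.727110543752676 perp -129.51074922192674
top knob 118 ((510.8487854003906, 58.17952346801758), (14.906303405761719, 58.98019790649414), 89.73206329345703)
cap 513 ((560.5009765625, -40.349090576171875), (50.97301483154297, 51.38494873046875), 33.0479850769043) 145.77078723228215
side knob 128 ((514.7285766601562, 54.15752029418945), (14.79331111907959, 63.645442962646484), 87.4348373413086)
cap 366 ((562.9906616210938, -41.893638610839844), (52.23915481567383, 49.260841369628906), 40.45842361450195) 145.22186600552698
```

View pics/two2.png

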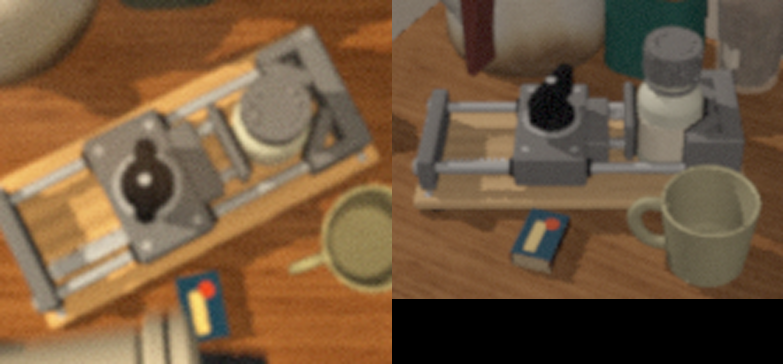

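The bar now lies along world x, so the knob is at about 3.63 rad. The knob-to-cap distance is about 108 mm, so the pad is well squeezed. The bottle is upright and home, with its cap at (561.5, -40.5). I go over the cap.

Emit:
step_arm(plan=[[1, 0.5, 0.24, 0, 0, 0, 0], [1, 0.5, 0.24, 0, 0, 0, 0], [1, 0.5, 0.24, 0, 0, 0, 0], [1, 0.5, 0.24, 0, 0, 0, 0], [1, 0.5, 0.24, 0, 0, 0, 0], [1, 0.5, 0.24, 0, 0, 0, 0], [1, 0.5, 0.24, 0, 0, 0, 0], [1, 0.5, 0.24, 0, 0, 0, 0], [1, 0, 0, 0.4, 0, 0, 0], [1, 0, 0, 0.4, 0, 0, 0], [1, 0, 0, 0.4, 0, 0, 0], [1, 0, 0, 0, 0, 0, 0]])

```text
t: 12.42
ee_pos: [562.1, -40.5, 181.9]
orientation: [-3.141, 0.066, 0.003]
ft_force: [0.5, 0.7, 0.7]
width: 87.6
grasp_force: 0.0
```

Emit:
step_arm(plan=[[1, 0, 0, 0.4, 0, 0, 0], [1, 0, 0, 0.4, 0, 0, 0], [1, 0, 0, 0.3, 0, 0, 0], [1, 0, 0, 0.2, 0, 0, 0], [1, 0, 0, 0, 0, 0, 0], [-1, 0, 0, 0, 0, 0, 0], [-1, 0, 0, 0, 0, 0, 0], [-1, 0, 0, 0, 0, 0, 0], [-1, 0, 0, 0, 0, 0, 0], [-1, 0, 0, 0, 0, 0, 0], [-1, 0, 0, 0, 0, 0, 0]])

```text
t: 13.8
ee_pos: [562.4, -40.6, 117.9]
orientation: [3.141, -0.066, 0.001]
ft_force: [-0.4, -2.3, 1.5]
width: 51.6
grasp_force: 30.0
```

```bash
python3 st.py
```

```text
{'t': 13.8, 'ee_pos': [562.413, -40.633, 117.89], 'ft_force': [-0.365, -2.28, 1.52], 'moment': [-0.373, 0.219, 0.014], 'width': 51.56, 'grasp_force': 30.0, 'qpos': [-0.093, 0.478, 1.836, -0.0, 0.828, 1.52]}
yaw y -92.42071866686186 z [ 0. -0. -1.] F tool [-0.3  2.3 -1.5]
along 153.71816069599322 perp -0.398104429066386
```

Emit:
step_arm(plan=[[-1, 0, 0, 0.04, 0, 0, 0], [-1, 0, 0, 0.04, 0, 0, 0], [-1, 0, 0, 0.04, 0, 0, 0], [-1, 0, 0, 0, 0, 0, 0]])

```text
t: 14.3
ee_pos: [563.5, -40.9, 113.2]
orientation: [3.14, -0.066, 0.004]
ft_force: [-2.3, -4.3, 13.4]
width: 51.9
grasp_force: 30.0
```

The cap went down 4.7 mm at about 12 N, so it is fully pressed. I turn it anticlockwise.

Emit:
step_arm(plan=[[-1, 0, 0, 0.01, 0, 0, -0.7], [-1, 0, 0, 0, 0, 0, -0.7], [-1, 0, 0, 0, 0, 0, -0.7], [-1, 0, 0, 0, 0, 0, -0.7], [-1, 0, 0, 0, 0, 0, -0.7], [-1, 0, 0, 0, 0, 0, -0.7], [-1, 0, 0, 0, 0, 0, -0.7], [-1, 0, 0, 0, 0, 0, -0.7], [-1, 0, 0, 0, 0, 0, -0.7], [-1, 0, 0, 0, 0, 0, -0.7], [-1, 0, 0, 0, 0, 0, 0]])

```text
t: 15.68
ee_pos: [564.6, -41.2, 112.1]
orientation: [2.892, 1.22, 0.006]
ft_force: [3.5, -4.9, 4.5]
width: 51.6
grasp_force: 30.0
```

```bash
python3 st.py
```

```text
{'t': 15.675, 'ee_pos': [564.584, -41.222, 112.093], 'ft_force': [3.531, -4.943, 4.521], 'moment': [-1.023, -0.503, -0.108], 'width': 51.608, 'grasp_force': 30.0, 'qpos': [-0.093, 0.487, 1.837, -0.001, 0.813, 0.68]}
yaw y -44.2506941870114 z [ 0.005 -0.001 -1.   ] F tool [-1.1  6.  -4.5]
along 155.22290247318085 perp 1.2755555937749605
```

The downward force fell to 4.5 N while turning, so the pads may have slipped on the cap. I press further.

Emit:
step_arm(plan=[[-1, 0, 0, 0.03, 0, 0, 0], [-1, 0, 0, 0.03, 0, 0, 0], [-1, 0, 0, 0, 0, 0, 0]])

```text
t: 16.05
ee_pos: [564.7, -41.2, 110.1]
orientation: [2.892, 1.218, 0.007]
ft_force: [0.1, -6.0, 13.7]
width: 51.6
grasp_force: 30.0
```

```bash
python3 st.py; python3 - <<'E'
from h import *
from workcell import vision
s=vision.get_image("side")
cv2.imwrite("pics/s3.png",cv2.resize(s["pixels"][150:260,220:330,::-1],None,fx=5,fy=5,interpolation=cv2.INTER_CUBIC))
E
```

```text
{'t': 16.05, 'ee_pos': [564.693, -41.224, 110.124], 'ft_force': [0.147, -5.953, 13.715], 'moment': [-0.834, 0.174, -0.215], 'width': 51.639, 'grasp_force': 30.002, 'qpos': [-0.094, 0.49, 1.837, -0.001, 0.808, 0.681]}
yaw y -44.315677347532706 z [ 0.005 -0.001 -1.   ] F tool [ -4.1   4.3 -13.7]
along 155.274412870319 perp 1.3716883051635378
```

View pics/s3.png

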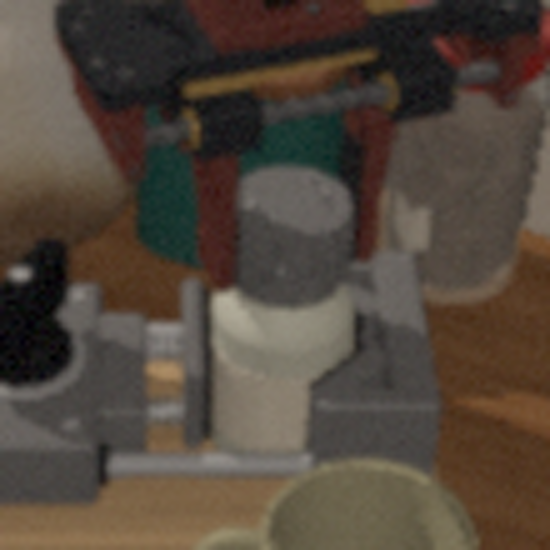

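The cap is down against the rim between the fingers (cap top at about (293,200) in the crop), at 13.7 N. I go on turning with a slight downward feed.

Emit:
step_arm(plan=[[-1, 0, 0, 0.01, 0, 0, -0.6], [-1, 0, 0, 0.01, 0, 0, -0.6], [-1, 0, 0, 0.01, 0, 0, -0.6], [-1, 0, 0, 0.01, 0, 0, -0.6]])

```text
t: 16.6
ee_pos: [564.9, -41.2, 109.9]
orientation: [2.685, 1.623, 0.007]
ft_force: [-5.6, -5.6, 23.1]
width: 51.4
grasp_force: 30.0
```

```bash
python3 st.py
```

```text
{'t': 16.6, 'ee_pos': [564.932, -41.192, 109.855], 'ft_force': [-5.576, -5.567, 23.072], 'moment': [-1.074, 0.639, -0.198], 'width': 51.422, 'grasp_force': 30.027, 'qpos': [-0.094, 0.491, 1.837, -0.001, 0.808, 0.39]}
yaw y -27.686421600959022 z [ 0.006 -0.001 -1.   ] F tool [ -7.5  -2.2 -23.1]
along 155.35368654578832 perp 1.599125220116818
```

Emit:
step_arm(plan=[[-1, 0, 0, 0, 0, 0, -0.6], [-1, 0, 0, 0, 0, 0, -0.6], [-1, 0, 0, 0, 0, 0, -0.6], [-1, 0, 0, 0, 0, 0, -0.6]])

```text
t: 17.1
ee_pos: [564.7, -41.2, 109.1]
orientation: [2.424, 1.992, 0.005]
ft_force: [-1.9, -4.4, 23.8]
width: 51.6
grasp_force: 30.0
```

```bash
python3 st.py
```

```text
{'t': 17.1, 'ee_pos': [564.694, -41.152, 109.083], 'ft_force': [-1.883, -4.434, 23.823], 'moment': [-0.636, 1.041, -0.262], 'width': 51.566, 'grasp_force': 30.004, 'qpos': [-0.094, 0.492, 1.838, -0.001, 0.807, 0.102]}
yaw y -11.186235173984688 z [ 0.005 -0.001 -1.   ] F tool [ -4.7  -0.9 -23.8]
along 155.21033375051877 perp 1.404555830422538
```

Emit:
step_arm(plan=[[-1, 0, 0, 0, 0, 0, -0.6], [-1, 0, 0, 0, 0, 0, -0.6], [-1, 0, 0, 0, 0, 0, -0.6]])

```text
t: 17.48
ee_pos: [564.7, -41.2, 109.1]
orientation: [2.195, 2.241, 0.004]
ft_force: [-1.6, -4.4, 24.6]
width: 51.6
grasp_force: 30.0
```

```bash
python3 st.py
```

```text
{'t': 17.475, 'ee_pos': [564.683, -41.208, 109.074], 'ft_force': [-1.609, -4.353, 24.612], 'moment': [-0.772, 1.074, -0.209], 'width': 51.632, 'grasp_force': 30.004, 'qpos': [-0.094, 0.492, 1.838, -0.001, 0.807, -0.114]}
yaw y 1.1960785586133633 z [ 0.005 -0.001 -1.   ] F tool [ -4.3  -1.6 -24.6]
along 155.25486602255953 perp 1.3698110365701623
```

Emit:
step_arm(plan=[[-1, 0, 0, 0, 0, 0, -0.6], [-1, 0, 0, 0, 0, 0, -0.6], [-1, 0, 0, 0, 0, 0, -0.6]])

```text
t: 17.85
ee_pos: [564.7, -41.3, 109.1]
orientation: [1.942, 2.464, 0.004]
ft_force: [-2.9, -5.6, 23.8]
width: 51.5
grasp_force: 30.0
```

```bash
python3 st.py
```

```text
{'t': 17.85, 'ee_pos': [564.703, -41.29, 109.082], 'ft_force': [-2.942, -5.628, 23.757], 'moment': [-0.95, 1.016, -0.797], 'width': 51.469, 'grasp_force': 30.004, 'qpos': [-0.094, 0.492, 1.838, -0.001, 0.807, -0.329]}
yaw y 13.502335678931965 z [ 0.005 -0.001 -1.   ] F tool [ -4.8  -4.1 -23.8]
along 155.33737010006857 perp 1.351218998288843
```

Emit:
step_arm(plan=[[-1, 0, 0, 0, 0, 0, -0.4], [-1, 0, 0, 0, 0, 0, 0]])

```text
t: 18.1
ee_pos: [564.7, -41.3, 109.1]
orientation: [1.885, 2.508, 0.004]
ft_force: [-2.3, -5.6, 23.7]
width: 51.8
grasp_force: 30.0
```

```bash
python3 st.py
```

```text
{'t': 18.1, 'ee_pos': [564.667, -41.317, 109.055], 'ft_force': [-2.308, -5.572, 23.698], 'moment': [-0.949, 1.034, -0.712], 'width': 51.772, 'grasp_force': 30.004, 'qpos': [-0.094, 0.492, 1.838, -0.001, 0.807, -0.375]}
yaw y 16.147171503541006 z [ 0.005 -0.001 -1.   ] F tool [ -4.8  -3.7 -23.7]
along 155.34559791925298 perp 1.306030015468096
```

The turning moment rose from 0.2 to 0.8 N m, which is the stop. I release and retreat.

Emit:
step_arm(plan=[[1, 0, 0, 0, 0, 0, 0], [1, 0, 0, 0, 0, 0, 0], [1, 0, 0, 0, 0, 0, 0], [1, 0, 0, 0, 0, 0, 0], [1, 0, 0, -0.3, 0, 0, 0], [1, 0, 0, -0.5, 0, 0, 0], [1, 0, 0, -0.5, 0, 0, 0], [1, 0, 0, -0.5, 0, 0, 0], [1, 0, 0, -0.5, 0, 0, 0], [1, 0, 0, -0.5, 0, 0, 0], [1, 0.3, -0.8, 0, 0, 0, 0], [1, 0.3, -0.8, 0, 0, 0, 0], [1, 0.3, -0.8, 0, 0, 0, 0], [1, 0.3, -0.8, 0, 0, 0, 0], [1, 0, 0, 0, 0, 0, 0]])

```text
t: 19.98
ee_pos: [389.5, -27.2, 246.8]
orientation: [-1.886, -2.512, 0.0]
ft_force: [1.1, 0.3, 0.1]
width: 88.0
grasp_force: 0.0
```

```bash
python3 st.py;python3 - <<'E'
from h import *
from workcell import vision
t=vision.get_image("top");s=vision.get_image("side")
a=cv2.resize(t["pixels"][80:280,100:385,::-1],None,fx=1.4,fy=1.4,interpolation=cv2.INTER_CUBIC)
b=cv2.resize(s["pixels"][150:260,220:330,::-1],None,fx=3.6,fy=3.6,interpolation=cv2.INTER_CUBIC)
h=max(len(a),len(b));p=lambda i:cv2.copyMakeBorder(i,0,h-len(i),0,0,0)
cv2.imwrite("pics/two4.png",np.hstack([p(a),p(b)]))
for n,im in(("top",t),("side",s)):
    r=cloud(im).reshape(-1,3);px=cv2.cvtColor(im["pixels"],cv2.COLOR_RGB2HSV).reshape(-1,3)
    k=(np.hypot(r[:,0]-516,r[:,1]-57)<40)&(r[:,2]>97)&(r[:,2]<108)&(px[:,2]<70)
    if k.sum()>5:print(n,"knob",k.sum(),cv2.minAreaRect(r[k][:,:2].astype(np.float32)))
    c=(np.hypot(r[:,0]-560,r[:,1]+40)<45)&(r[:,2]>132)&(r[:,2]<155)
    if c.sum()>5:
        d=np.hypot(r[:,0]-562,r[:,1]+41)<18;print("cap",c.sum(),cv2.minAreaRect(r[c][:,:2].astype(np.float32)),np.median(r[c][:,2]))
E
```

```text
{'t': 19.975, 'ee_pos': [389.457, -27.209, 246.802], 'ft_force': [1.135, 0.267, 0.147], 'moment': [-0.054, 0.081, 0.005], 'width': 87.96, 'grasp_force': 0.0, 'qpos': [-0.1, 0.03, 2.089, 0.0, 1.023, -0.383]}
yaw y 16.215441218028044 z [-0.  0. -1.] F tool [-0.1  1.2 -0.1]
along 63.72737932764082 perp -148.79330652334184
top knob 134 ((511.94329833984375, 58.17979049682617), (57.172325134277344, 14.909584999084473), 0.014679713174700737)
cap 522 ((562.1378784179688, -39.801536560058594), (50.708251953125, 50.87853240966797), 89.67239379882812) 145.9211993524047
side knob 48 ((513.2271728515625, 51.381004333496094), (14.29832935333252, 60.89644241333008), 82.57169342041016)
cap 428 ((562.7426147460938, -43.0873908996582), (51.18185806274414, 50.51387405395508), 25.22183609008789) 145.1815011907667
```

View pics/two4.png

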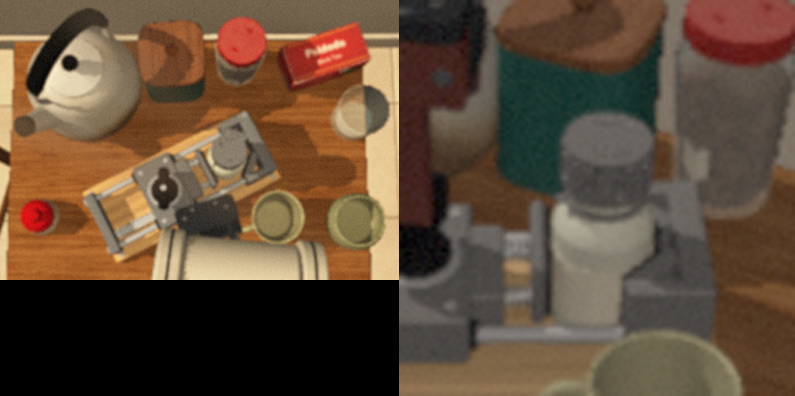

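The last picture shows the bottle upright in the tight clamp, with the cap back up (top at 146 mm). The knob is as I left it and the other things are in place. I hand the job in.

```bash
python3 -c "
from workcell import ctrl
print(ctrl.close_job())"
```

```text
the job is handed in; nothing more can be done
None
```

I handed the job in at about 20 s with the clamp tight at a knob angle of about 3.63 rad (pad squeezed about 8 mm by estimate), the cap pressed and turned until the moment jumped at its stop, the bottle upright with its cap back up, and the other things where they were; I did not see the inner cap's tab itself.

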